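# Clamp a carton in the labelling jig

### The job

On the packing bench, push the purple carton along its channel with the fingertips until it sits fully home against the blue end stop. Then flip the red toggle lever past centre so that it snaps over and its rubber pad holds the carton down. Nothing is to be picked up, the carton stays flat in its channel, and the jar, tape roll and small orange box are left alone.

Things in the scene. Friction and masses are not known exactly. Their poses are not given: they have to be found in the camera images.
- jig: Fixed jig, yaw within 0.35 rad. Base plate 6 mm thick, x -150..90, y -150..110 mm in its frame. Origin: on the bench (z=0), mid-width of a channel along its y axis between two blue rails (inner faces x = -45 and +45, tops z = 28, y -135..100 mm). A blue end stop closes the +y end; the -y end is open. A clamp lever stands beside the channel on the -x (robot's) side.
- carton: Loose purple carton with a white band, 80 mm (x) x 130 mm (y) x 60 mm (z), about 0.2 to 0.4 kg. Origin: centre of its underside. It stands flat on the jig's base plate (underside at z = 6 mm) in the channel, some 5 mm of play to each rail, 50 to 90 mm short of the end stop. It slides when its -y end is pushed towards +y.
- carton_end (a point): Centre of the carton's leading (+y) end face, 65 mm from the carton's middle and 30 mm above its underside. When the carton is home it lies at the stop point.
- stop (a point): Centre of the end stop's inner face: x = 0, y = 85, z = 36 mm in the jig's frame; its axes are the jig's. The stop is 12 mm thick, 102 mm wide, its top at z = 56 mm.
- hinge (a point): Middle of the lever's hinge pin, which runs along the jig's y axis: x = -75, y = 50, z = 85 mm in the jig's frame. Two steel bracket plates carry it (x -90..-60, y 33..67 mm, tops at z = 100 mm).
- clamp (a joint): Lever angle (rad). 0: open, red handle leaning 0.57 from upright to the jig's -x side, away from the channel; grows as it swings to +x over the channel. An over-centre spring (0.25 N m at the ends, none at 0.57, handle upright) drives it to the nearer end: push it past upright and it snaps over. About 3 N at the grip starts it. It rests on a home carton at about 1.13.
- handle_tip (a point): Free end of the handle, 110 mm from the hinge pin. Its upper 65 mm is a red round grip 20 mm thick; below it a 12 mm steel rod. Open, the tip lies at x = -134, y = 50, z = 178 mm in the jig's frame, with free space on its -x side; closed at x = -16 mm.
- clamp_pad: Black rubber pad, 20 mm diameter, on the end of the lever's 60 mm steel arm, which is rigid with the handle, on its channel side. It stands up while the lever is open; closed, the arm is level and the pad presses on the carton's top. Origin: its swivel on the arm's end, 19 mm from its pressing face.
- jar: Loose amber jar with black lid, 52 mm diameter, 60 mm high, on the bench at the jig's +x side. Origin: centre of its underside. To be left alone.
- tape_roll: Loose brown roll of tape lying flat, 80 mm outside diameter, 60 mm bore, 48 mm high, on the bench at the jig's +x side. Origin: centre of its underside. To be left alone.
- small_box: Loose small orange box, 40 x 60 x 30 mm high, on the bench at the jig's +x side. Origin: centre of its underside. To be left alone.
Things that resemble listed ones, but are neither listed nor needed, are in the scene too. Leave any yellow look-alike of the carton alone.

How it is judged (in metres and radians):
On the way, in this order (a step that is already met when the one before it is completed fails the run):
1. the carton is home against the end stop (within 5 mm) with the clamp lever still open (y of carton_end in the frame of jig above 0.08 m and value of joint clamp below 0.25 rad), for 0.2 s.
2. the lever has snapped over and its pad presses on the carton (y of carton_end in the frame of jig above 0.08 m and value of joint clamp above 1.05 rad and contact force between clamp_pad and carton above 0.5 N), for 0.2 s.
At the end, for the whole second after the job is handed in: The carton lies flat in the channel, at rest, its leading end within 5 mm of the end stop; the clamp lever reads more than 1.05 rad and its pad presses on the carton with more than 0.5 N (all of step 2 and z of carton in the frame of jig below 0.01 m and angle between carton's own z axis and vertical below 0.05 rad and linear speed of carton below 0.02 m/s); the robot touches nothing.
It fails at once if the carton is lifted more than 10 mm (z of carton in the frame of jig above 0.016 m).
It fails at once if the carton is tipped more than 0.2 rad (angle between carton's own z axis and vertical above 0.2 rad).
It fails at once if the lever is thrown over while the carton is not home (value of joint clamp above 0.9 rad and y of carton_end in the frame of jig below 0.075 m).
It fails at once if the jar, tape roll or small box is moved more than 20 mm (distance of any of jar, tape_roll, small_box from where it was at the start of the episode above 0.02 m).
It also fails if it takes over 45 s, if anything falls off the work surface, if the arm or the gripper's body presses on something with over 40 N, if the wrist force passes 120 N, or if a joint passes its speed limit or range.

### The arm

A 6-joint arm with a two-finger parallel gripper is mounted at the origin on the work surface. World frame = base frame: x ahead of the robot, y to its left, z up, the work surface at z = 0. Lengths are in mm, angles in rad, forces in N, time in s.
With the tool pointing down it reaches from about 350 to 875 mm from the base axis. Payload 4.2 kg.
Tool frame: the origin (TCP) lies midway between the tips of the shut fingers; the grasp point (between the pads) lies 19 mm behind it; z points along the fingers, y is the direction in which the jaws open and shut (so a half turn about z gives the same grasp; the last joint's range is limited). The gripper opens to 85 mm and grips with 20 to 120 N. Pads are 22 mm wide; open, the fingers measure 114 mm over their backs; the gripper's body (76 mm by 85 mm) begins 54 mm behind the grasp point. The pads swing forward as they close: fully open they stand 13 mm farther back than shut.
Start: joints at [1.45, 0.385, 0.008, 0, -1.194, -0.259], TCP at [231.676, 580.453, 231.312] pointing down, gripper open.
Joint ranges: [-3.14, 3.14], [-1.21, 2.06], [-1.07, 1.41], [-3.16, 2.05], [-2.99, -0.16], [-3.1, 3.1]. Speed limits (rad/s): [2.79, 2.79, 3.14, 3.14, 3.14, 3.14].

### API

Orientations are given as a unit quaternion [x, y, z, w].
In Python, from workcell import arm, eyes, ticket gives the robot as it stands. The module is installed in compiled form; this text tells all that it offers.
- The arm moves only by the tool move_arm, never from a script. Its argument "rows" is a list of rows, each a list of 2 entries, a list of its own where there are three numbers: the shift along the tool's x, y, z in cm, then the turn about the tool's z in degrees. In form: [[[tx, ty, tz], roll], ...]. A call has 1 to 12 rows; each row shifts and turns the pose as measured when the row begins, along the tool's axes as they then stand; what a row does not reach is not made up. A row lasts 1/12 s, in which the tool goes at most 41.7 mm and 7.16 degrees, less where a joint would pass 70% of its speed; a pose out of reach is approached as far as the arm can. A call with a gripper value outside its range is refused whole. "fingers" is the closure, from -1 (fully open) to 1 (shut), set as the call begins (left out, the last holds). The fingers move at their own pace and stop on an object; "grip_force" is the grip in N (left out, the last holds). Time passes only in rows, so rows that do not move let the fingers close. It gives the time, the measured TCP pose, the force and the opening at its end, in the units of the state.
- arm.state(): the state, without advancing time (a new reading comes with each control period).
- eyes.read_camera(name): name is "side" or "top"; returns a dict with "frame" (384x512x3 uint8, red, green, blue), "intrinsics" (3x3 intrinsics, pixels), "D" ([k1, k2, p1, p2, k3] as OpenCV has them; the pictures are not rectified), "extrinsics" (4x4, takes a point from world to camera coordinates). Camera axes: x right, y up, looking along -z (the intrinsics and any distortion apply to the point x, -y, -z); pixel columns grow to the right and rows downward; lengths in mm; the calibration is good to about 2 mm. A picture is of the moment at which its call begins. There is no depth.
- ticket.close_job(): hands the job in, once; it reports no verdict.
The state is a dict: "t": time; "qpos": joint angles; "dq": joint speeds; "joint_torque": joint torques, N m; "position": TCP position; "ee_rot": TCP orientation; "contact_force": force on the tool from outside, world axes, zero at the start; "torque": the same for the moment, N m; "width": opening from 0.0 (shut) to 1.0 (fully open).
Only numpy, scipy, OpenCV 4.12 (cv2) and the standard library are available. Lean on these libraries where they do the work, as an engineer would, in place of code of your own. Each camera call takes 0.05 s, during which the arm holds its last target.

## Working session

There is one attempt and no reset: what is moved stays moved. The work goes in short steps, Python scripts to look and compute and a tool call to move; the robot and the scene stay as the last step left them, time stands still between calls to the robot, and variables do not carry over. Pictures are saved under pics/ and viewed, and the job is handed in when it is done.

Besides the shell and the picture viewer there is one more tool, called as name(argument=value, ...), one argument or row to a line, values as JSON. move_arm: Moves the arm, as the interface text tells. Its arguments: {"type":"object","properties":{"rows":{"type":"array"},"fingers":{"type":"number"},"grip_force":{"type":"number"}},"required":["rows"]}

```bash
mkdir -p pics; python3 - <<'E'
from workcell import arm, eyes
import cv2,pickle
d={}
for n in("side","top"):
    c=eyes.read_camera(n);d[n]=c
    cv2.imwrite(f"pics/{n}0.png",cv2.resize(c["frame"][:,:,::-1],(800,600),interpolation=cv2.INTER_CUBIC))
    print(n,c["intrinsics"],c["D"],c["extrinsics"])
pickle.dump(d,open("c0.pkl","wb"))
print(arm.state())
E
```

```text
side [[350.98571998   0.         247.1502449 ]
 [  0.         350.98571998 191.75877842]
 [  0.           0.           1.        ]] [-0.00345808  0.          0.          0.          0.        ] [[ 9.49080935e-01 -3.14781893e-01 -1.25594239e-02 -5.60588089e+02]
 [ 1.89920238e-01  5.39899713e-01  8.20023538e-01 -2.26094960e+02]
 [-2.51347732e-01 -7.80653995e-01  5.72191976e-01 -7.83728265e+02]
 [ 0.00000000e+00  0.00000000e+00  0.00000000e+00  1.00000000e+00]]
top [[480.05964009   0.         249.32807705]
 [  0.         480.05964009 183.82475015]
 [  0.           0.           1.        ]] [-0.14861136  0.          0.          0.          0.        ] [[-1.65565503e-02 -9.99674913e-01  1.93893903e-02  5.67358273e+01]
 [ 9.98050953e-01 -1.53564997e-02  6.04853118e-02 -6.21399879e+02]
 [-6.01678957e-02  2.03530276e-02  9.97980751e-01 -1.23919179e+03]
 [ 0.00000000e+00  0.00000000e+00  0.00000000e+00  1.00000000e+00]]
{'t': 0.1, 'qpos': array([ 1.44958175e+00,  3.85524136e-01,  6.74924288e-03, -4.24655743e-04,
       -1.19403855e+00, -2.58589370e-01]), 'dq': array([ 0.00075875, -0.0019743 ,  0.00499075,  0.00200075,  0.0009531 ,
       -0.00082633]), 'joint_torque': array([-1.15541065e-03, -3.93318880e+01,  1.88931924e+01,  4.19804737e+00,
       -2.57233754e-03,  7.56970508e-06]), 'position': array([231.50945382, 579.96612872, 230.30049538]), 'ee_rot': array([ 9.82007439e-01, -1.88839439e-01, -1.27670652e-04,  1.01972525e-03]), 'contact_force': array([-0.23199714,  0.16465784, -0.37134257]), 'torque': array([0.0219412 , 0.01595423, 0.01124406]), 'width': 1.0025317186362708}
```

View pics/side0.png

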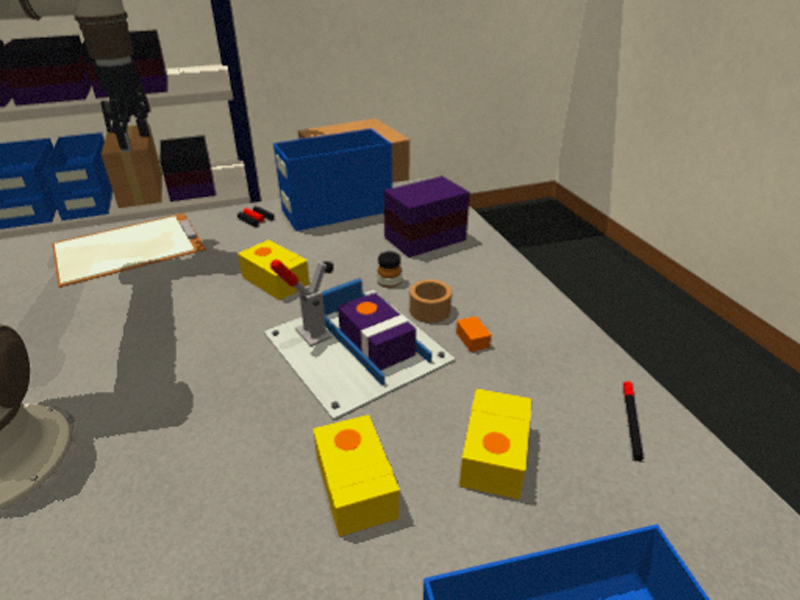

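View pics/top0.png

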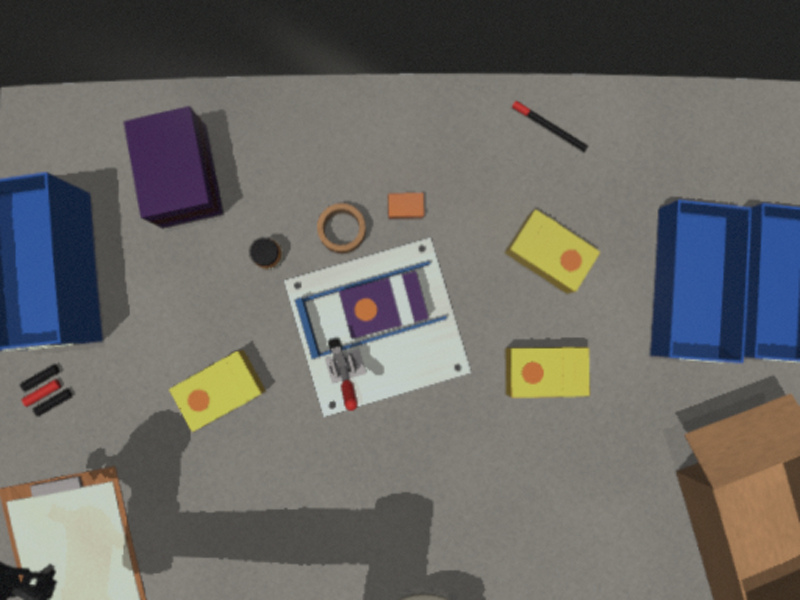

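The purple carton with the white band is at top (385,303), inside the channel. The other candidates are the large purple box at (172,165), which has no band and is off the jig, and three yellow look-alikes. The stop is at top (310,328). I'll confirm with an enlarged crop.

```bash
python3 - <<'E'
import cv2,pickle
d=pickle.load(open("c0.pkl","rb"))
f=d["top"]["frame"][145:275,175:308,::-1]
cv2.imwrite("pics/topcrop.png",cv2.resize(f,None,fx=4.5,fy=4.5,interpolation=cv2.INTER_CUBIC))
f=d["side"]["frame"][160:270,160:300,::-1]
cv2.imwrite("pics/sidecrop.png",cv2.resize(f,None,fx=5,fy=5,interpolation=cv2.INTER_CUBIC))
E
```

```text
(no output)
```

View pics/topcrop.png

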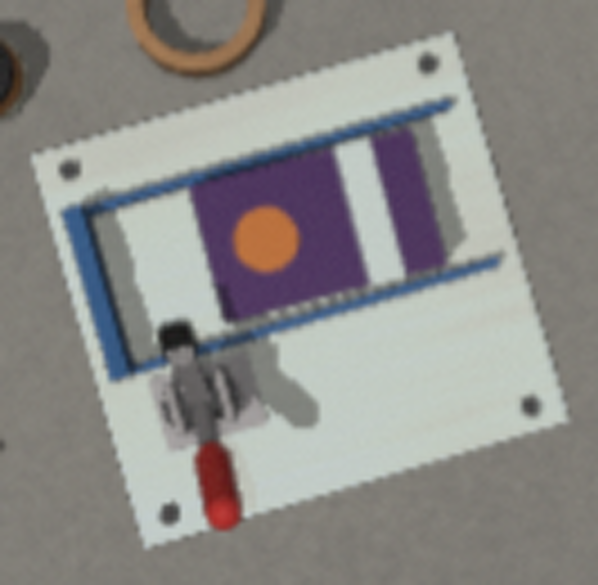

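View pics/sidecrop.png

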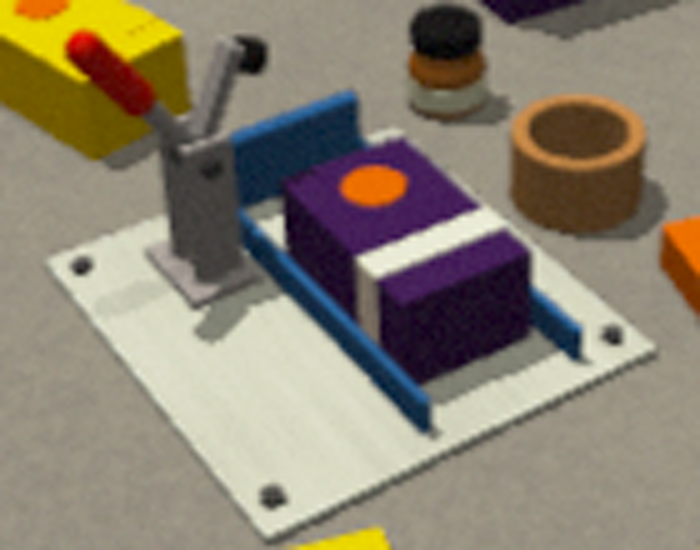

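The crop confirms it: banded carton between the rails, stop on the left, lever open. Now I'll fit the poses.

```bash
cat >h.py <<'E'
import numpy as np,cv2
def proj(c,P):
    E=c["extrinsics"];p=np.asarray(P,float)@E[:3,:3].T+E[:3,3]
    p=p*[1,-1,-1]
    return cv2.projectPoints(p.reshape(-1,1,3),np.zeros(3),np.zeros(3),np.array(c["intrinsics"]),np.array(c["D"]))[0].reshape(-1,2)
def T(q,P):
    c,s=np.cos(q[2]),np.sin(q[2]);P=np.asarray(P,float)
    return np.c_[q[0]+c*P[:,0]-s*P[:,1],q[1]+s*P[:,0]+c*P[:,1],P[:,2]]
E
python3 - <<'E'
from h import *
import pickle
from scipy.optimize import least_squares
d=pickle.load(open("c0.pkl","rb"))
up=lambda a,s,o:(np.array(a)+.5)/s-.5+o
ut=up([(32,155),(455,33),(568,420),(147,548)],4.5,(175,145))
us=up([(398,132),(655,350),(270,540),(47,262)],5,(160,160))
J=[(90,110,6),(90,-150,6),(-150,-150,6),(-150,110,6)]
f=lambda q:np.r_[(proj(d["top"],T(q,J))-ut).ravel(),(proj(d["side"],T(q,J))-us).ravel()]
r=least_squares(f,[600,50,.2]);q=r.x;print(q,r.fun.round(1))
ct=up([(190,188),(410,130),(447,262),(235,320)],4.5,(175,145))
cs=up([(405,140),(530,255),(382,300),(285,182)],5,(160,160))
C=[(40,65,66),(40,-65,66),(-40,-65,66),(-40,65,66)]
g=lambda p:np.r_[(proj(d["top"],T(p,C))-ct).ravel(),(proj(d["side"],T(p,C))-cs).ravel()]
r2=least_squares(g,[600,50,.2]);p=r2.x;print(p,r2.fun.round(1))
R=np.array([[np.cos(q[2]),-np.sin(q[2])],[np.sin(q[2]),np.cos(q[2])]])
print("carton in jig",R.T@(p[:2]-q[:2]),p[2]-q[2])
print("tip,pad check",up(np.array([(222,515)]),4.5,(175,145)),proj(d["top"],T(q,[(-134,50,178)])),up(np.array([(80,45)]),5,(160,160)),proj(d["side"],T(q,[(-134,50,178)])))
np.save("q.npy",q)
for n,P in dict(back=(0,-100,45),behind=(0,-170,45),tip=(-134,50,178),stop=(0,85,36)).items(): print(n,T(q,[P]))
E
```

```text
[5.80825436e+02 9.51968232e+01 2.70672511e-01] [ 0.   0.1  0.1 -0.3  0.9  0.5 -0.2  0.2 -0.2 -1.   1.  -0.3 -0.4 -0.2
 -0.2 -0.4]
[5.90540445e+02 5.73452958e+01 2.25175381e-01] [ 0.  -0.3  1.2  0.3  0.6  1.7 -2.5  1.2  0.1 -1.   0.4 -0.3  3.4  1.2
 -1.  -0.7]
carton in jig [ -0.75942568 -39.07099682] -0.04549713027961
tip,pad check [[223.94444444 259.05555556]] [[225.29627275 260.78787971]] [[175.6 168.6]] [[174.77731773 167.24903387]]
back [[607.56338851  -1.16230664  45.        ]]
behind [[626.27995512 -68.61369753  45.        ]]
tip [[438.33522604 107.54753206 178.        ]]
stop [[558.09817674 177.1020836   36.        ]]
```

move_arm(
  rows=[
    [[0, 0, -0.4], -6.2],
    [[0, 0, -0.4], -6.2],
    [[0, 0, -0.4], -6.2],
    [[0, 0, -0.4], -6.2],
    [[0, 0, -0.4], -6.2],
    [[0, 0, 0], -6.2],
    [[0, 0, 0], 0],
  ],
  fingers=1,
  grip_force=40,
)

```text
t: 0.68
position: [230.6, 577.7, 246.0]
ee_rot: [0.989, 0.149, -0.003, 0.006]
contact_force: [-0.4, -0.4, -0.8]
width: 0.008
```

```bash
cat >>h.py <<'E'
from scipy.spatial.transform import Rotation as Ro
def rep(*pts):
    from workcell import arm
    s=arm.state();q=np.load("q.npy");R=Ro.from_quat(s["ee_rot"]).as_matrix()
    c,n=np.cos(q[2]),np.sin(q[2]);p=s["position"]-[q[0],q[1],0]
    print("t",s["t"],"jig TCP",(np.array([c*p[0]+n*p[1],-n*p[0]+c*p[1],p[2]])).round(1),"yaw err deg",np.degrees(np.arctan2(R[1,0],R[0,0])-q[2]).round(2),"F",s["contact_force"].round(1),"w",round(s["width"],2),s["qpos"].round(2))
    print(R.round(3))
    for P in pts: print(P,"-> tool cm",(R.T@(T(q,[P])[0]-s["position"])/10).round(2))
E
python3 -c "
from h import *
rep((0,-150,240),(0,-150,24))"
```

```text
t 0.6833 jig TCP [-208.4  558.6  246. ] yaw err deg 1.67 F [-0.4 -0.4 -0.8] w 0.01 [ 1.45  0.38  0.03 -0.   -1.24  0.42]
[[ 0.955  0.295 -0.004]
 [ 0.295 -0.955 -0.012]
 [-0.007  0.01  -1.   ]]
(0, -150, 240) -> tool cm [18.78 71.42  1.19]
(0, -150, 24) -> tool cm [18.94 71.2  22.79]
```

move_arm(
  rows=[
    [[0.8, 1.5, 0], 1.7],
    [[0.8, 3, 0], 0],
    [[0.8, 3, 0], 0],
    [[0.8, 3, 0], 0],
    [[0.8, 3, 0], 0],
    [[0.8, 3, 0], 0],
    [[0.8, 3, 0], 0],
    [[0.8, 3, 0], 0],
    [[0.8, 3, 0], 0],
    [[0.8, 3, 0], 0],
    [[0.8, 3, 0], 0],
    [[0.8, 3, 0], 0],
  ],
)

```text
t: 1.68
position: [414.0, 250.5, 244.0]
ee_rot: [0.993, 0.116, -0.005, 0.01]
contact_force: [-0.4, 0.2, 0.5]
width: -0.0
```

move_arm(
  rows=[
    [[0.8, 3, 0], 0],
    [[0.8, 3, 0], 0],
    [[0.8, 3, 0], 0],
    [[0.8, 3, 0], 0],
    [[0.8, 3, 0], 0],
    [[0.8, 3, 0], 0],
    [[0.8, 3, 0], 0],
    [[0.8, 3, 0], 0],
    [[0.8, 3, 0], 0],
    [[0.8, 3, 0], 0],
    [[0.8, 3, 0], 0],
    [[0, 0, 0], 0],
  ],
)

```text
t: 2.68
position: [571.2, -82.4, 246.4]
ee_rot: [0.996, 0.09, -0.008, 0.011]
contact_force: [0.3, -0.2, -0.7]
width: 0.002
```

```bash
python3 -c "
from h import *
rep((0,-150,240),(0,-150,24))"
```

```text
t 2.6833 jig TCP [ -56.7 -168.6  246.4] yaw err deg -5.19 F [ 0.3 -0.2 -0.7] w 0.0 [ 0.15  0.3  -0.09  0.02 -1.2   1.59]
[[ 0.984  0.179 -0.015]
 [ 0.179 -0.984 -0.023]
 [-0.019  0.02  -1.   ]]
(0, -150, 240) -> tool cm [ 5.49 -2.37  0.49]
(0, -150, 24) -> tool cm [ 5.9  -2.81 22.08]
```

move_arm(
  rows=[
    [[1.8, -0.8, 0], -2.6],
    [[1.8, -0.8, 0], -2.6],
    [[1.9, -0.8, 0], 0],
    [[0, 0, 0], 0],
  ],
)

```text
t: 3.02
position: [618.6, -51.7, 242.8]
ee_rot: [0.992, 0.126, -0.011, 0.01]
contact_force: [0.6, 0.1, 0.5]
width: 0.001
```

```bash
python3 -c "
from h import *
rep((0,-150,240),(0,-150,24))"
```

```text
t 3.0167 jig TCP [  -2.9 -151.6  242.8] yaw err deg -1.04 F [0.6 0.1 0.5] w 0.0 [ 0.19  0.38  0.02  0.02 -1.24  1.63]
[[ 0.968  0.25  -0.02 ]
 [ 0.25  -0.968 -0.023]
 [-0.025  0.017 -1.   ]]
(0, -150, 240) -> tool cm [ 0.3  -0.17  0.27]
(0, -150, 24) -> tool cm [ 0.84 -0.55 21.86]
```

move_arm(
  rows=[
    [[0.1, -0.05, 2.5], -1],
    [[0.1, -0.05, 2.5], 0],
    [[0.1, -0.05, 2.5], 0],
    [[0.1, -0.05, 2.5], 0],
    [[0.1, -0.05, 2.5], 0],
    [[0.1, -0.05, 2.5], 0],
    [[0.1, -0.05, 2.0], 0],
    [[0, 0, 0], 0],
  ],
)

```text
t: 3.68
position: [617.4, -52.1, 67.0]
ee_rot: [0.992, 0.124, -0.011, 0.01]
contact_force: [-0.6, -0.0, 0.2]
width: -0.004
```

```bash
python3 -c "
from h import *
rep((0,-150,26),(0,-60,26))"
```

```text
t 3.6833 jig TCP [  -4.1 -151.7   67. ] yaw err deg -1.29 F [-0.6 -0.   0.2] w -0.0 [ 0.19  0.54 -0.2   0.02 -0.86  1.62]
[[ 0.969  0.246 -0.02 ]
 [ 0.246 -0.969 -0.023]
 [-0.025  0.017 -1.   ]]
(0, -150, 26) -> tool cm [ 0.51 -0.25  4.08]
(0, -60, 26) -> tool cm [ 0.31 -9.25  3.93]
```

move_arm(
  rows=[
    [[0.2, -0.05, 1.5], -0.6],
    [[0.2, -0.1, 1.5], -0.6],
    [[0.1, -0.1, 1.0], 0],
    [[0, 0, 0], 0],
  ],
)

```text
t: 4.02
position: [620.1, -50.4, 28.1]
ee_rot: [0.991, 0.131, -0.011, 0.01]
contact_force: [-0.2, 0.1, -0.1]
width: -0.003
```

```bash
python3 -c "
from h import *
rep((0,-150,26),(0,-60,26))"
```

```text
t 4.0167 jig TCP [  -1.1 -150.8   28.1] yaw err deg -0.43 F [-0.2  0.1 -0.1] w -0.0 [ 0.19  0.59 -0.23  0.03 -0.78  1.63]
[[ 0.965  0.261 -0.019]
 [ 0.26  -0.965 -0.024]
 [-0.025  0.018 -1.   ]]
(0, -150, 26) -> tool cm [ 0.11 -0.09  0.2 ]
(0, -60, 26) -> tool cm [ 0.04 -9.08  0.05]
```

move_arm(
  rows=[
    [[0, -0.8, 0], 0],
    [[0, -0.8, 0], 0],
    [[0, -0.8, 0], 0],
    [[0, -0.7, 0], 0],
    [[0, -0.5, 0], 0],
    [[0, -0.5, 0], 0],
    [[0, -0.5, 0], 0],
    [[0, -0.5, 0], 0],
    [[0, -0.5, 0], 0],
    [[0, -0.5, 0], 0],
  ],
)

```text
t: 4.85
position: [605.3, 14.5, 33.2]
ee_rot: [0.991, 0.13, -0.007, 0.011]
contact_force: [0.9, -1.6, -0.6]
width: -0.001
```

```bash
cat >look.py <<'E'
import sys,cv2,pickle
from workcell import eyes
k=sys.argv[1];d={}
for n,o in(("top",(145,275,175,308)),("side",(130,270,150,300))):
    c=eyes.read_camera(n);d[n]=c;a=o
    cv2.imwrite(f"pics/{n}{k}.png",cv2.resize(c["frame"][a[0]:a[1],a[2]:a[3],::-1],None,fx=4,fy=4,interpolation=cv2.INTER_CUBIC))
pickle.dump(d,open(f"c{k}.pkl","wb"))
E
python3 -c "
from h import *
rep((0,-60,26))"; python3 look.py 1
```

```text
t 4.85 jig TCP [  2.  -84.3  33.2] yaw err deg -0.53 F [ 0.9 -1.6 -0.6] w -0.0 [ 0.3   0.56 -0.27  0.03 -0.76  1.51]
[[ 0.966  0.259 -0.01 ]
 [ 0.258 -0.966 -0.023]
 [-0.016  0.019 -1.   ]]
(0, -60, 26) -> tool cm [-0.21 -2.44  0.67]
```

View pics/side1.png

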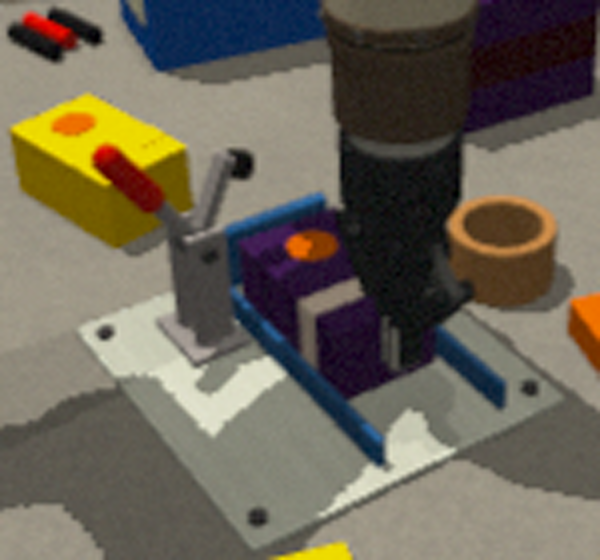

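The carton is sliding flat ahead of the fingertips and its leading end is nearing the stop. The gripper clears the tape roll and the lever is still open. I'll continue gently.

move_arm(
  rows=[
    [[0, -0.4, 0.15], 0],
    [[-0.05, -0.4, 0.15], 0],
    [[-0.05, -0.4, 0.15], 0],
    [[0, -0.3, 0.1], 0],
    [[0, -0.3, 0], 0],
    [[0, -0.2, 0], 0],
    [[0, 0, 0], 0],
  ],
)

```text
t: 5.53
position: [600.7, 34.0, 28.8]
ee_rot: [0.991, 0.131, -0.005, 0.012]
contact_force: [0.4, -1.7, 1.6]
width: -0.003
```

```bash
python3 -c "
from h import *
rep((0,-60,26))"
```

```text
t 5.5333 jig TCP [  2.8 -64.3  28.8] yaw err deg -0.48 F [ 0.4 -1.7  1.6] w -0.0 [ 0.34  0.56 -0.29  0.03 -0.74  1.47]
[[ 0.966  0.26  -0.006]
 [ 0.259 -0.965 -0.024]
 [-0.012  0.022 -1.   ]]
(0, -60, 26) -> tool cm [-0.28 -0.43  0.27]
```

Still only sliding friction. I'll creep forward in small steps until the force rises.

move_arm(
  rows=[
    [[-0.05, -0.2, 0], 0],
    [[-0.05, -0.2, 0], 0],
    [[0, -0.2, 0], 0],
    [[0, -0.2, 0], 0],
  ],
)

```text
t: 5.87
position: [599.2, 40.2, 29.3]
ee_rot: [0.991, 0.131, -0.003, 0.013]
contact_force: [8.0, -18.6, 0.9]
width: 0.001
```

move_arm(
  rows=[
    [[0, -0.2, 0], 0],
    [[0, -0.2, 0], 0],
    [[0, -0.2, 0], 0],
  ],
)

```text
t: 6.12
position: [599.2, 39.8, 29.4]
ee_rot: [0.991, 0.131, -0.003, 0.016]
contact_force: [4.1, -10.9, 0.1]
width: 0.003
```

```bash
python3 -c "
from h import *
rep((0,-60,26))"; python3 look.py 2
```

```text
t 6.1167 jig TCP [  2.9 -58.3  29.4] yaw err deg -0.48 F [  4.1 -10.9   0.1] w 0.0 [ 0.35  0.56 -0.3   0.05 -0.73  1.45]
[[ 0.966  0.26  -0.002]
 [ 0.259 -0.965 -0.033]
 [-0.011  0.032 -0.999]]
(0, -60, 26) -> tool cm [-0.29  0.16  0.35]
```

View pics/top2.png

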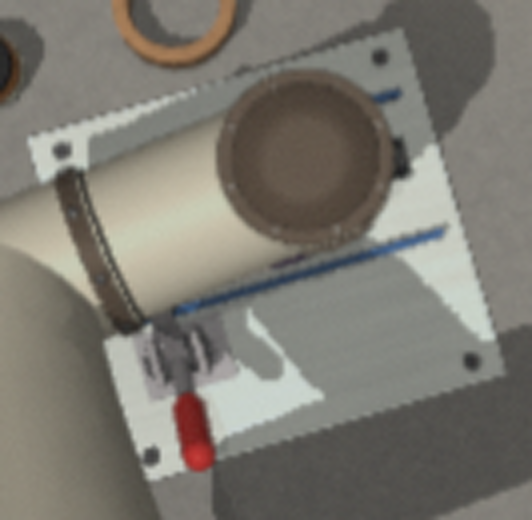

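View pics/side2.png

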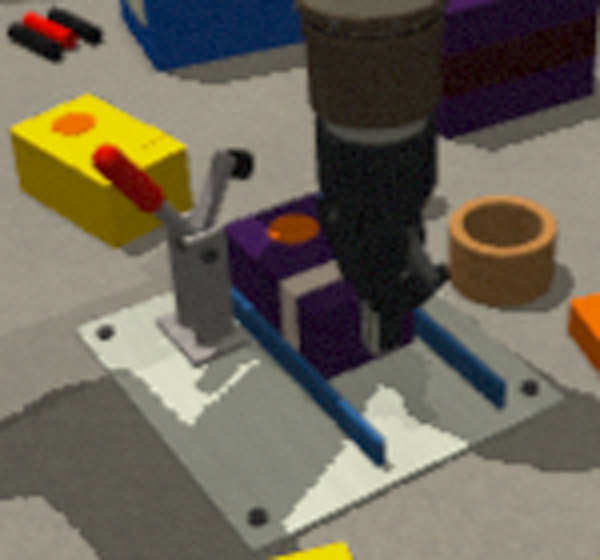

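Contact force of about 20 N with motion stopped at jig y ≈ -58, which is the expected home position. I'll back off and rise, keeping the lever open.

move_arm(
  rows=[
    [[-0.05, 1, 0], 0],
    [[-0.1, 1.5, 0], 0],
    [[-0.1, 1, 0], 0],
    [[0, 0, -2.5], 0],
    [[0, 0, -3.5], 0],
    [[0, 0, -3.5], 0],
    [[0, 0, -3.5], 0],
    [[0, 0, -3.5], 0],
    [[0, 0, -3.5], 0],
    [[0, 0, -2], 0],
    [[0, 0, 0], 0],
  ],
)

```text
t: 7.13
position: [602.2, 10.1, 252.0]
ee_rot: [0.992, 0.128, -0.013, 0.013]
contact_force: [0.2, -0.6, -0.3]
width: 0.001
```

```bash
python3 -c "
from h import *
rep((-200,50,250),(-200,50,150))"; python3 look.py 3
```

```text
t 7.1333 jig TCP [ -2.1 -87.7 252. ] yaw err deg -0.79 F [ 0.2 -0.6 -0.3] w 0.0 [ 0.3   0.35 -0.01  0.02 -1.25  1.52]
[[ 0.967  0.255 -0.023]
 [ 0.254 -0.967 -0.03 ]
 [-0.03   0.023 -0.999]]
(-200, 50, 250) -> tool cm [-19.96 -13.52   0.48]
(-200, 50, 150) -> tool cm [-19.66 -13.75  10.48]
```

View pics/side3.png

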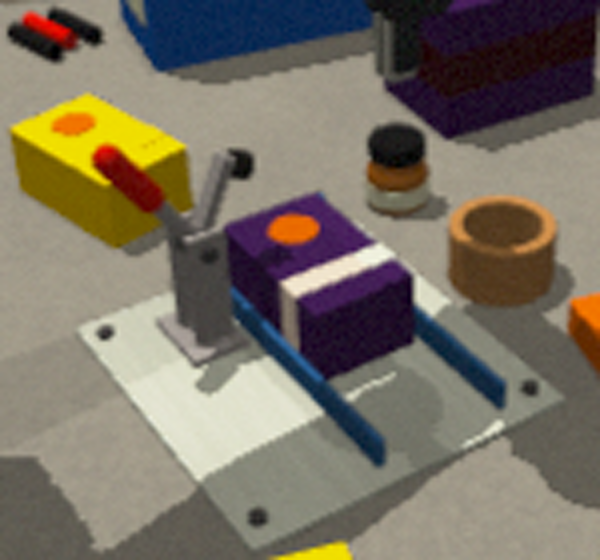

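```bash
python3 - <<'E'
from h import *
import pickle
c=pickle.load(open("c3.pkl","rb"))["side"];q=np.load("q.npy")
for x in(0,-3):
  for dy in(0,-6):
    p=proj(c,T(q,[(40+x,-45+dy,66),(-40+x,-45+dy,66),(-40+x,85+dy,66)]));print(x,dy,((p-[150,130]+.5)*4-.5).round(0).tolist())
E
```

```text
0 0 [[417.0, 275.0], [316.0, 317.0], [222.0, 225.0]]
0 -6 [[422.0, 280.0], [321.0, 321.0], [226.0, 229.0]]
-3 0 [[413.0, 277.0], [312.0, 318.0], [218.0, 227.0]]
-3 -6 [[418.0, 281.0], [317.0, 323.0], [222.0, 231.0]]
```

Predicted pixels for the home pose, (417,275) and (222,225), agree with what I see, about (412,272) and (227,226). The carton is home and the lever is open. Next I move to the -x side of the handle.

move_arm(
  rows=[
    [[-1.8, -1.4, 0], -0.8],
    [[-1.8, -1.4, 0], 0],
    [[-1.8, -1.4, 0], 0],
    [[-1.8, -1.4, 0], 0],
    [[-1.8, -1.4, 0], 0],
    [[-1.8, -1.4, 0], 0],
    [[-1.8, -1.4, 0], 0],
    [[-1.8, -1.4, 0], 0],
    [[-1.8, -1.4, 0], 0],
    [[-1.8, -1, 0], 0],
    [[0, 0, 0], 0],
  ],
)

```text
t: 8.15
position: [367.8, 91.7, 228.1]
ee_rot: [0.99, 0.131, -0.044, 0.016]
contact_force: [0.1, 0.1, 0.1]
width: -0.003
```

```bash
python3 -c "
from h import *
rep((-185,50,250),(-185,50,155))"
```

```text
t 8.15 jig TCP [-206.2   53.6  228.1] yaw err deg -0.48 F [0.1 0.1 0.1] w -0.0 [ 0.67  0.   -0.49 -0.02 -1.17  1.18]
[[ 0.962  0.261 -0.082]
 [ 0.258 -0.965 -0.043]
 [-0.09   0.02  -0.996]]
(-185, 50, 250) -> tool cm [ 1.92  0.39 -2.36]
(-185, 50, 155) -> tool cm [2.78 0.2  7.1 ]
```

move_arm(
  rows=[
    [[0.3, 0, 1.5], 0.4],
    [[0.4, 0, 2], 0],
    [[0.4, 0, 2], 0],
    [[0.3, 0.1, 1.6], 0],
    [[0, 0, 0], 0],
  ],
)

```text
t: 8.57
position: [370.1, 89.2, 147.6]
ee_rot: [0.99, 0.128, -0.049, 0.017]
contact_force: [0.1, 0.5, -0.4]
width: -0.001
```

```bash
python3 -c "
from h import *
rep((-155,50,155),(-60,50,155))"; python3 look.py 4
```

```text
t 8.5667 jig TCP [-204.7   50.5  147.6] yaw err deg -0.8 F [ 0.1  0.5 -0.4] w -0.0 [ 0.65  0.11 -0.6  -0.02 -0.96  1.19]
[[ 0.962  0.256 -0.093]
 [ 0.253 -0.966 -0.047]
 [-0.102  0.022 -0.995]]
(-155, 50, 155) -> tool cm [ 4.87  0.01 -1.24]
(-60, 50, 155) -> tool cm [14.32 -0.1  -2.21]
```

View pics/side4.png

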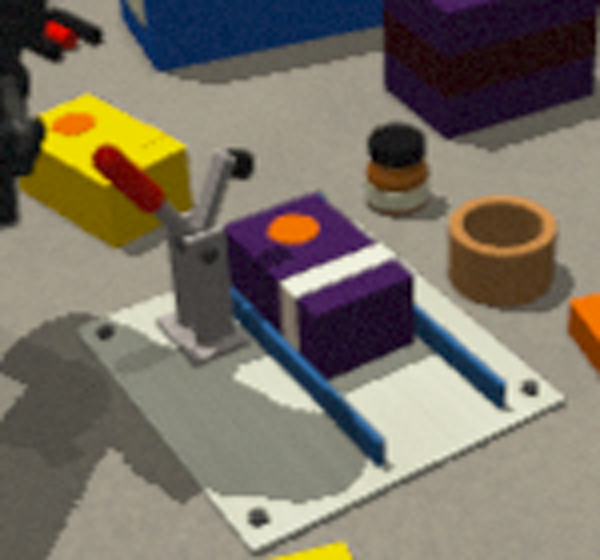

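move_arm(
  rows=[
    [[1.2, 0, -0.2], 0],
    [[1.2, 0, -0.2], 0],
    [[1.2, 0, -0.2], 0],
    [[1, 0, -0.2], 0],
    [[0.8, 0, -0.15], 0],
    [[0.8, 0, -0.15], 0],
    [[0.8, 0, -0.15], 0],
  ],
)

```text
t: 9.25
position: [445.8, 109.4, 161.3]
ee_rot: [0.99, 0.129, -0.046, 0.016]
contact_force: [-2.9, 0.2, 2.8]
width: 0.002
```

```bash
python3 -c "
from h import *
rep((-60,50,155))"
```

```text
t 9.25 jig TCP [-126.3   49.8  161.3] yaw err deg -0.69 F [-2.9  0.2  2.8] w 0.0 [ 0.59  0.22 -0.42 -0.01 -1.03  1.25]
[[ 0.962  0.258 -0.087]
 [ 0.255 -0.966 -0.045]
 [-0.096  0.021 -0.995]]
(-60, 50, 155) -> tool cm [ 6.66 -0.1  -0.01]
```

Contact with the handle at about 4 N. I'll push on past upright.

move_arm(
  rows=[
    [[0.9, 0, -0.1], 0],
    [[0.9, 0, -0.1], 0],
    [[0.9, 0, -0.1], 0],
    [[0.9, 0, -0.1], 0],
    [[0.8, 0, 0], 0],
    [[0.8, 0, 0], 0],
    [[0, 0, 0], 0],
  ],
)

```text
t: 9.83
position: [507.3, 126.6, 161.4]
ee_rot: [0.991, 0.13, -0.041, 0.015]
contact_force: [0.2, 0.2, -0.8]
width: -0.004
```

```bash
python3 -c "
from h import *
rep((-60,50,155))"; python3 look.py 5
```

```text
t 9.8333 jig TCP [-62.5  49.9 161.4] yaw err deg -0.63 F [ 0.2  0.2 -0.8] w -0.0 [ 0.55  0.32 -0.28 -0.01 -1.06  1.28]
[[ 0.963  0.258 -0.077]
 [ 0.256 -0.966 -0.04 ]
 [-0.084  0.019 -0.996]]
(-60, 50, 155) -> tool cm [ 0.3  -0.03  0.62]
```

View pics/side5.png

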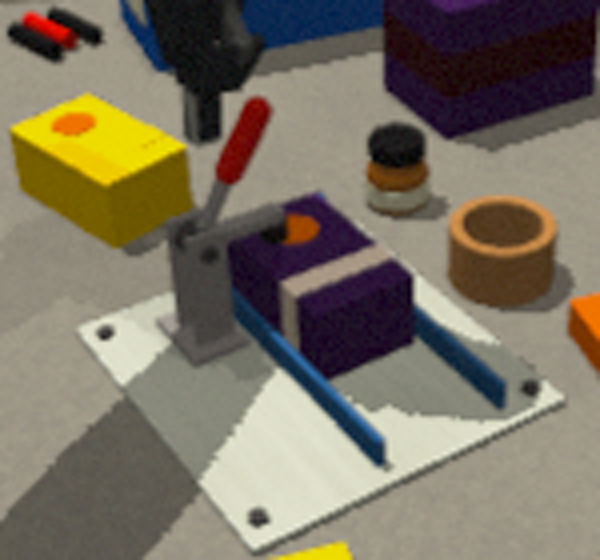

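The lever has snapped over: red tip at (260,105), arm level, pad on the carton top. The fingers at (203,130) are clear of the handle. I'll retreat to -x and up.

move_arm(
  rows=[
    [[-1.5, 0, 0], 0],
    [[-1.5, 0, 0], 0],
    [[-1.5, 0, -1], 0],
    [[-1, 0, -2], 0],
    [[0, 0, -2], 0],
    [[0, 0, -1], 0],
    [[0, 0, 0], 0],
    [[0, 0, 0], 0],
  ],
)

```text
t: 10.6
position: [450.3, 111.8, 226.5]
ee_rot: [0.99, 0.13, -0.045, 0.016]
contact_force: [0.0, -0.3, -1.5]
width: -0.003
```

```bash
python3 look.py 6; python3 - <<'E'
from h import *
import pickle
rep()
q=np.load("q.npy");d=pickle.load(open("c6.pkl","rb"))
for a in(1.0,1.05,1.13,1.2):
    th=a-.57
    P=T(q,[(-75+110*np.sin(th),50,85+110*np.cos(th))])
    print(a,((proj(d["side"],P)-[150,130]+.5)*4-.5).round(),((proj(d["top"],P)-[175,145]+.5)*4-.5).round())
E
```

```text
t 10.7 jig TCP [-121.4   50.8  225.9] yaw err deg -0.66 F [-1.1 -0.4 -0.8] w -0.0 [ 0.59  0.16 -0.32 -0.01 -1.19  1.25]
[[ 0.962  0.258 -0.085]
 [ 0.255 -0.966 -0.043]
 [-0.094  0.02  -0.995]]
1.0 [[247.  94.]] [[150. 288.]]
1.05 [[254.  95.]] [[148. 279.]]
1.13 [[264.  98.]] [[145. 266.]]
1.2 [[273. 101.]] [[142. 256.]]
```

View pics/side6.png

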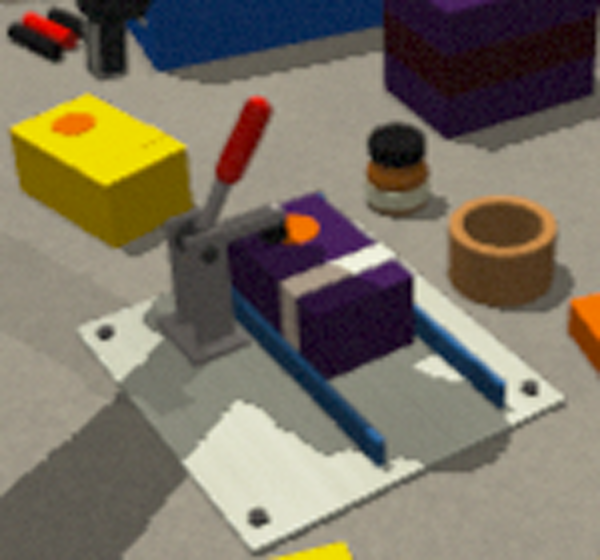

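View pics/top6.png

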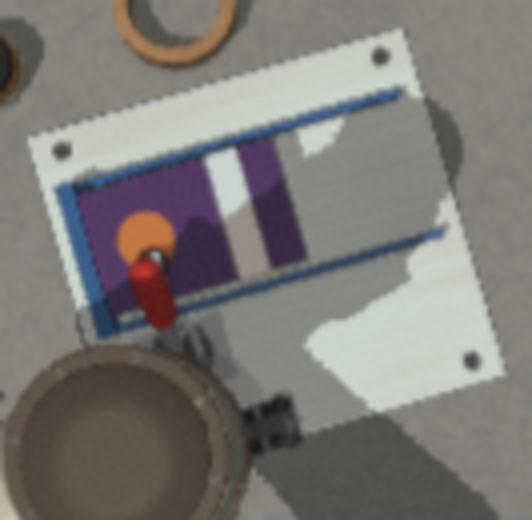

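The side view shows the pad on the carton. In the top view the carton's leading end is flush against the stop, and the handle tip at (146,266) matches a lever angle of 1.13. The robot is clear of everything, so I'm handing in.

```bash
python3 -c "
from workcell import ticket
print(ticket.close_job())"
```

```text
the job is handed in; nothing more can be done
None
```

I pushed the purple carton along its channel with the shut fingertips until it stopped against the blue end stop. I then flipped the red lever past upright, it snapped over, and I backed the arm clear and handed the job in at about 10.7 s. The hand-in gave no verdict.

- **Carton home:** the push force rose from about 2 N to about 20 N as the motion stopped. In the top picture the leading end is flush with the stop, and the carton looks flat in both views.
- **Lever closed:** the handle tip in the top picture matches a lever angle of about 1.13 rad. The side picture reads slightly lower, between 1.05 and 1.13 rad. The pad is seen resting on the carton, but I could not measure its pressing force.
- **Everything else:** the jar and tape roll look unmoved in the pictures, and nothing went near the small box. The robot was touching nothing, with wrist force at noise level.
- **Deviation:** the tool tilted by up to about 0.1 rad during the moves, which did no harm.

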